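Fit up two pipe joints on the tacking stands

TASK

Stack the pipe parts over the posts of the two stands, ready for tacking. On the yellow stand put the bare steel flange at the bottom with its neck up, the copper ring on the flange's neck, and the bare steel pipe stub on top; on the blue stand put the red flange at the bottom with its neck up, and the red pipe stub on top of it. Every part must sit flat on the one below, and the purple paint tin is to be left standing where it is.

Things in the scene. Friction and masses are not known exactly. Their poses are not given: they have to be found in the camera images.
- steel_flange_center (a point): Bare steel pipe flange: a 100 mm round disc 10 mm thick with a raised round neck on top, 48 mm across and 22 mm tall (32 mm in all), 27 mm bore right through, four dark bolt holes in the disc, about 0.75 kg; starts lying flat on the bench, neck up. It can be gripped across the neck. The point is on its axis, 16 mm above its underside; z is up along the axis.
- copper_ring_center (a point): Copper ring: 52 mm outside, 27 mm bore, 14 mm tall, 0.19 kg, lying flat on the bench. The point is its centre, on the axis and 7 mm above its underside; z is along the axis.
- steel_stub_center (a point): Bare steel pipe stub: thick-walled tube standing upright, 48 mm outside, 27 mm bore, 60 mm tall, 0.55 kg. The point is its centre, on the axis and 30 mm above its lower end; z is along the axis.
- red_flange_center (a point): Red-primed pipe flange: a 100 mm round disc 10 mm thick with a raised round neck on top, 48 mm across and 22 mm tall (32 mm in all), 27 mm bore right through, four dark bolt holes in the disc, about 0.75 kg; starts lying flat on the bench, neck up. It can be gripped across the neck. The point is on its axis, 16 mm above its underside; z is up along the axis.
- red_stub_center (a point): Red-primed pipe stub: thick-walled tube standing upright, 48 mm outside, 27 mm bore, 44 mm tall, 0.40 kg. The point is its centre, on the axis and 22 mm above its lower end; z is along the axis.
- yellow_stand: Stand with a yellow base: round base plate 120 mm across and 8 mm thick, fixed to the bench, with a bare upright aluminium post at its centre, 16 mm thick, whose tapered tip (the top 10 mm) ends 76 mm above the bench. Origin: centre of the underside of the base plate, at bench level on the post's axis; z is up.
- blue_stand: Stand with a blue base: round base plate 120 mm across and 8 mm thick, fixed to the bench, with a bare upright aluminium post at its centre, 16 mm thick, whose tapered tip (the top 10 mm) ends 76 mm above the bench. Origin: centre of the underside of the base plate, at bench level on the post's axis; z is up.
- paint_tin_center (a point): Purple paint tin with a white label band and bare metal lid, a bystander to be left alone: 73 mm across, 85 mm tall, 0.45 kg, standing upright loose on the bench. The point is its centre, 42.5 mm above the bench; z is up.
There are look-alikes about, which are no part of the job. What is shaped like the part that bears steel_stub_center but black, brown or turquoise is not meant.

How it is judged:
By the outcome, as a careful person would: the job done as asked, in the order asked, and still so for the second after the job is handed in, with the robot touching nothing.
It also fails if it takes over 128 s, if anything falls off the work surface, if the arm or the gripper's body presses on something with over 40 N, if the wrist force passes 120 N, or if a joint passes its speed limit or range.

ROBOT

A 6-joint arm with a two-finger parallel gripper is mounted at the origin on the work surface. World frame = base frame: x ahead of the robot, y to its left, z up, the work surface at z = 0. Lengths are in m, angles in degrees, forces in N, time in s.
With the tool pointing down it reaches from about 0.35 to 0.875 m from the base axis. Payload 4.2 kg.
Tool frame: the origin (TCP) lies midway between the tips of the shut fingers; the grasp point (between the pads) lies 19 mm behind it; z points along the fingers, y is the line along which they close (so a half turn about z gives the same grasp; the last joint's range is limited). The gripper opens to 87 mm and grips with 3 to 60 N. Pads are 19 mm wide; open, the fingers measure 117 mm over their backs; the gripper's body (75 mm by 190 mm) begins 51 mm behind the grasp point.
Start: joints at [78.644, 22.042, 0.453, 0, -68.411, -14.817], TCP at [0.276, 0.561, 0.223] pointing down, gripper open.
Joint ranges: [-179.83, 179.83], [-69.29, 118.12], [-61.27, 80.66], [-181.25, 117.63], [-171.15, -9.14], [-177.46, 177.46]. Speed limits (degrees/s): [159.86, 159.86, 180, 180, 180, 180].

INTERFACE

Orientations are given as [roll, pitch, yaw] about the fixed x, y, z axes, in that order (R = Rz(yaw) Ry(pitch) Rx(roll)).
In Python, from workcell import env gives the robot as it stands. The module is installed in compiled form; this text tells all that it offers. Calls block until the motion is done:
- env.goto(position, orientation): joint-space move of the TCP to a pose.
- env.move_straight(position, rotation=None, rate=0.15, force_limit=None): straight line of the TCP; rotation=None keeps the orientation; rate is the mean speed in m/s. With force_limit (N) it stops when the force on the tool has changed by that much, and returns True; else False.
- env.set_joints(angles): joint-space move.
- env.gripper_to(opening, grasp_force=None): opening from 0.0 (shut) to 1.0 (fully open); grasp_force is the grip in N (None keeps the last); returns when the fingers have stopped.
- env.dwell(seconds).
- env.inverse_kinematics(position, orientation): joint angles nearest the present ones, or None.
- env.read_state(): the state.
- env.grab_frame(name): name is "side" or "top" or "wrist"; returns a dict with "image" (420x560x3 uint8, blue, green, red), "fx", "fy", "cx", "cy" (pixels), "position" and "orientation" of the camera in the world. Camera axes: x right, y up, looking along -z (the intrinsics and any distortion apply to the point x, -y, -z); pixel columns grow to the right and rows downward; lengths in m; the calibration is good to about 2 mm. A picture is of the moment at which its call begins. There is no depth.
A pose or a line that the arm cannot do raises env.Unreachable and nothing moves.
- env.close_job(): hands the job in; it is judged then, once.
Trained networks look in a picture, given as the dict that the camera call returned (one of the last four; its "shot" number tells which), for a name from the list of things; names that differ only in an ending like _2 or _b are one class to them, and where a whole thing is asked for, a point or a joint stands for the part that bears it (a point fixed in the world has none). Each returns a list of dicts, best first, with "score" (0 to 1); they miss things now and then, are a little off and sometimes report something else, mostly with a low value. They report only what shows in the picture. A call takes as long as a camera call. They do not tell look-alikes from the thing itself.
- env.search_frame(picture, thing): "xyz" ([x, y, z] in m, in world coordinates, good to about 4 mm: the middle of the surface that is visible of it).
- env.trace(picture, thing): "mask" (420x560 bool, what is visible of it).
The state is a dict: "clock": time; "joint_positions": joint angles; "qvel": joint speeds; "joint_torque": joint torques, N m; "position": TCP position; "tool_rot": TCP orientation; "force": force on the tool from outside, world axes, zero at the start; "wrist_torque": the same for the moment, N m; "opening": opening from 0.0 (shut) to 1.0 (fully open); "finger_force": force on a finger pad.
Only numpy, scipy, OpenCV 4.12 (cv2) and the standard library are available. Lean on these libraries where they do the work, as an engineer would, in place of code of your own. Each camera call takes 0.05 s, during which the arm holds its last target. There are 200 camera calls.

## Working session

There is one attempt and no reset: what is moved stays moved. The work goes in short steps, each a Python script; the robot and the scene stay as the last script left them, time stands still between calls to the robot, and variables do not carry over. Pictures are saved under pics/ and viewed, at most 14 in all, crops included, and the job is handed in when it is done.

```bash
mkdir -p pics; python3 - <<'E'
from workcell import env
import cv2,numpy as np
for n in("top","side"):
    f=env.grab_frame(n); cv2.imwrite(f"pics/{n}0.png",f["image"])
    print(n,f["fx"],f["fy"],f["cx"],f["cy"],f["position"],f["orientation"],[k for k in f])
    for t in ["steel_flange_center","copper_ring_center","steel_stub_center","red_stub_center","yellow_stand","paint_tin_center"]:
        r=env.search_frame(f,t); print(t,[(np.round(d["xyz"],3).tolist(),round(d["score"],2)) for d in r])
E
```

```text
top 483.38798714541247 483.38798714541247 280.66343057266704 216.01604500042617 [0.30225973 0.06561052 1.27888844] [  9.42425871  -1.0600148  -89.45498907] ['image', 'fx', 'fy', 'cx', 'cy', 'position', 'orientation', 'shot']
steel_flange_center [([0.628, 0.122, 0.007], 0.9)]
copper_ring_center [([0.522, -0.396, 0.014], 0.72)]
steel_stub_center [([0.517, 0.403, 0.06], 0.7), ([0.604, 0.423, 0.057], 0.67), ([0.524, 0.29, 0.057], 0.67), ([0.548, 0.503, 0.053], 0.64)]
red_stub_center [([0.453, 0.091, 0.046], 0.68)]
yellow_stand [([0.619, -0.118, 0.01], 0.79)]
paint_tin_center [([0.375, -0.27, 0.085], 0.82)]
side 425.86051027026525 425.86051027026525 281.3553866080634 208.45347467190953 [ 0.26175316 -0.81302471  0.72537741] [ 53.14972851   1.16852064 -16.16184695] ['image', 'fx', 'fy', 'cx', 'cy', 'position', 'orientation', 'shot']
steel_flange_center [([0.62, -0.13, 0.008], 0.75), ([0.36, 0.253, 0.007], 0.62), ([0.63, 0.104, 0.009], 0.56)]
copper_ring_center []
steel_stub_center [([0.611, 0.405, 0.041], 0.79), ([0.518, 0.387, 0.047], 0.75), ([0.552, 0.488, 0.046], 0.46)]
red_stub_center [([0.451, 0.074, 0.036], 0.67)]
yellow_stand [([0.613, -0.131, 0.007], 0.64)]
paint_tin_center [([0.376, -0.298, 0.08], 0.73)]
```

```bash
python3 -c "
import cv2,numpy as np
a=cv2.imread('pics/top0.png');b=cv2.imread('pics/side0.png')
cv2.imwrite('pics/both0.png',cv2.resize(np.vstack([a,b]),(0,0),fx=.714,fy=.714))"
```

```text
(no output)
```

View pics/top0.png

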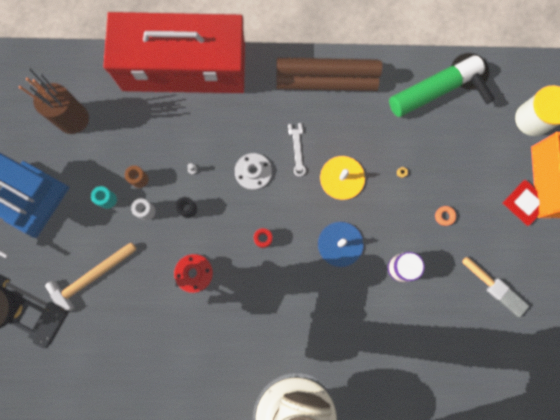

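View pics/side0.png

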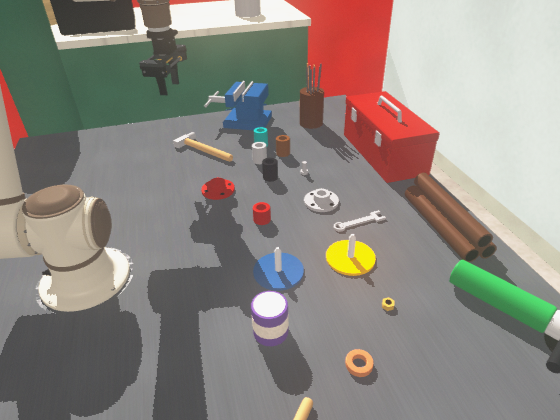

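The top view shows, by pixel: steel flange (253,170), red flange (193,273), steel stub (142,208), red stub (263,238), copper ring (446,215), yellow stand (343,178), blue stand (341,244) and tin (406,267). The look-alike stubs are at (134,175), (102,196) and (187,207). The side view agrees.

```bash
cat > h.py <<'E'
from workcell import env
import cv2,numpy as np
from scipy.spatial.transform import Rotation as R
from scipy.optimize import least_squares
# silhouettes: list of (radius, z)
SH=dict(steel_flange_center=[(.05,0),(.05,.01),(.024,.032)],red_flange_center=[(.05,0),(.05,.01),(.024,.032)],
 copper_ring_center=[(.026,0),(.026,.014)],steel_stub_center=[(.024,0),(.024,.06)],red_stub_center=[(.024,0),(.024,.044)],
 yellow_stand=[(.06,0),(.06,.008),(.008,.066),(.003,.076)],blue_stand=[(.06,0),(.06,.008),(.008,.066),(.003,.076)],
 paint_tin_center=[(.0365,0),(.0365,.085)])
A=np.linspace(0,2*np.pi,60)
def proj(f,P):
    q=R.from_euler('xyz',f["orientation"],degrees=True).inv().apply(np.asarray(P)-f["position"])
    return np.c_[f["cx"]+f["fx"]*q[:,0]/-q[:,2], f["cy"]+f["fy"]*q[:,1]/q[:,2]]
def hull(p): return cv2.convexHull(np.asarray(p,np.float32).reshape(-1,1,2))
def cen(h):
    m=cv2.moments(h); return np.array([m["m10"],m["m01"]])/m["m00"],m["m00"]
def model(f,t,xy,z0=0):
    return hull(proj(f,np.vstack([np.c_[xy[0]+r*np.cos(A),xy[1]+r*np.sin(A),0*A+z+z0] for r,z in SH[t]])))
def locate(f,t,guess,z0=0):
    """xy of thing standing at height z0, by matching hull centroid; returns xy, area ratio, score, pixel"""
    best=None; g,_=cen(model(f,t,guess,z0))
    for d in env.trace(f,t):
        m=d["mask"].astype(np.uint8)
        if m.sum()<30: continue
        c,a=cen(hull(cv2.findNonZero(m)))
        if best is None or np.hypot(*(c-g))<best[0]: best=(np.hypot(*(c-g)),c,a,d["score"])
    if best is None: return None
    s=least_squares(lambda x:cen(model(f,t,x,z0))[0]-best[1],guess,x_scale=.01,diff_step=1e-3)
    return s.x,best[2]/cen(model(f,t,s.x,z0))[1],best[3],best[1]
E
python3 - <<'E'
from h import *
G=dict(steel_flange_center=(.628,.122),red_flange_center=(.36,.25),copper_ring_center=(.522,-.396),steel_stub_center=(.517,.403),red_stub_center=(.453,.091),yellow_stand=(.619,-.118),blue_stand=(.45,-.118),paint_tin_center=(.375,-.27))
for n in("top","side"):
    f=env.grab_frame(n)
    for t in G:
        r=locate(f,t,G[t])
        print(n,t,r and (np.round(r[0],4),round(r[1],2),round(r[2],2),r[3].round()))
s=env.read_state();print(s["tool_rot"],s["clock"],s["force"])
E
```

```text
top steel_flange_center (array([0.6359, 0.1215]), 0.94, 0.8, array([252., 171.]))
top red_flange_center (array([0.3592, 0.2723]), 0.93, 0.69, array([193., 274.]))
top copper_ring_center (array([ 0.5188, -0.3951]), 0.86, 0.81, array([444., 216.]))
top steel_stub_center (array([0.5218, 0.4043]), 0.89, 0.73, array([143., 210.]))
top red_stub_center (array([0.4514, 0.0912]), 0.9, 0.51, array([262., 238.]))
top yellow_stand (array([ 0.6215, -0.1211]), 0.95, 0.57, array([342., 178.]))
top blue_stand (array([ 0.44  , -0.1143]), 0.99, 0.82, array([340., 244.]))
top paint_tin_center (array([ 0.3789, -0.2737]), 0.94, 0.69, array([405., 267.]))
side steel_flange_center (array([0.6361, 0.1182]), 0.89, 0.64, array([321., 200.]))
side red_flange_center (array([0.359 , 0.2699]), 0.95, 0.72, array([217., 188.]))
side copper_ring_center (array([ 0.5194, -0.3978]), 0.98, 0.96, array([359., 362.]))
side steel_stub_center (array([0.5216, 0.4027]), 0.85, 0.71, array([259., 152.]))
side red_stub_center (array([0.4515, 0.0876]), 0.93, 0.8, array([261., 213.]))
side yellow_stand (array([ 0.6213, -0.124 ]), 0.98, 0.98, array([350., 256.]))
side blue_stand (array([ 0.4409, -0.116 ]), 0.91, 0.87, array([278., 270.]))
side paint_tin_center (array([ 0.3791, -0.2766]), 0.96, 0.65, array([270., 318.]))
[ 1.79998565e+02 -2.14551458e-03 -2.61715912e+01] 1.6 [ 0.88024821 -0.26974941 -0.07445802]
```

```bash
cat >> h.py <<'E'
def best_yaw(p,yaw):
    q0=None
    for y in (yaw,yaw+180):
        q=env.inverse_kinematics(list(p),[180,0,y])
        if q is not None and (q0 is None or abs(q[5])<abs(q0[0])): q0=(q[5],y)
    return q0[1]
def look(t,xy,z=.24,yaw=None,z0=0,save=None,back=0):
    p=[xy[0],xy[1],z]; yaw=best_yaw(p,yaw)
    env.goto(p,[180,0,yaw]); f=env.grab_frame("wrist")
    if save: cv2.imwrite(save,f["image"])
    r=locate(f,t,xy,z0); print(t,r and (r[0].round(4),round(r[1],2),round(r[2],2),r[3].round()),"clock",env.read_state()["clock"])
    return f,r,yaw
E
python3 - <<'E'
from h import *
f,r,y=look("steel_flange_center",(.636,.120),yaw=0,save="pics/w1.png"); print(y,f["position"],f["orientation"])
f,r,y=look("yellow_stand",(.6214,-.1225),yaw=0,save="pics/w2.png")
a=[cv2.resize(cv2.imread(p),(400,300)) for p in("pics/w1.png","pics/w2.png")]
cv2.imwrite("pics/w12.png",np.hstack(a))
E
```

```text
steel_flange_center (array([0.6372, 0.1194]), 1.0, 0.87, array([283., 181.])) clock 3.75
0 [0.70084525 0.12023544 0.40258321] [-1.39087008e+01 -1.90788219e-03 -8.99488791e+01]
yellow_stand (array([ 0.6227, -0.1234]), 0.99, 0.79, array([283., 181.])) clock 4.8083
```

View pics/w12.png

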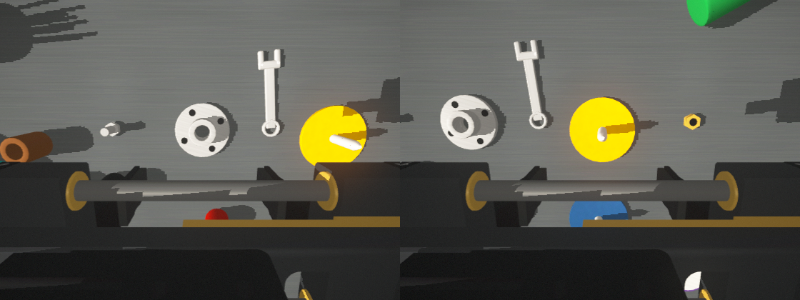

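The wrist view shows the steel flange at (200,130) and the yellow stand at (600,130) in the half-scale picture. Both agree with the fixed cameras to about 1 mm, so I'll go ahead with the first placement.

```bash
cat >> h.py <<'E'
def pick(xy,tcpz,yaw,open_=.75,zup=.18,F=60):
    env.gripper_to(open_,F)
    env.goto([*xy,max(.12,tcpz+.08)],[180,0,yaw])
    hit=env.move_straight([*xy,tcpz],rate=.12,force_limit=15)
    env.gripper_to(0.0,F)
    s=env.read_state(); print("grip mm",s["opening"]*87,"hit",hit,"ff",s["finger_force"])
    env.move_straight([*xy,zup],rate=.15)
    s=env.read_state(); print("lifted grip mm",s["opening"]*87,"F",np.round(s["force"],1),"clock",s["clock"])
def place(xy,tcpz,yaw,zup=.18,rel=.8):
    env.goto([*xy,zup],[180,0,yaw]); 
    env.move_straight([*xy,tcpz+.012],rate=.1)
    hit=env.move_straight([*xy,tcpz-.003],rate=.03,force_limit=6)
    s=env.read_state(); print("touch",hit,"z",round(s["position"][2],4),"want",tcpz,"F",np.round(s["force"],1))
    if not hit or abs(s["position"][2]-tcpz)>.004: print("CHECK: not released"); return False
    env.gripper_to(rel); env.move_straight([*xy,zup],rate=.2); print("clock",env.read_state()["clock"]); return True
E
python3 - <<'E'
from h import *
y=best_yaw((.637,.1197,.1),0)
pick((.637,.1197),.0125,y)
y=best_yaw((.6225,-.1233,.1),0)
if place((.6225,-.1233),.0205,y):
    look("steel_flange_center",(.6225,-.1233),yaw=0,z0=.008,save="pics/p1.png")
    f,r,y=look("copper_ring_center",(.519,-.3965),yaw=0,save="pics/c1.png")
    a=[cv2.resize(cv2.imread(p),(400,300)) for p in("pics/p1.png","pics/c1.png")]
    cv2.imwrite("pics/pc1.png",np.hstack(a))
E
```

```text
grip mm 46.32017853388693 hit False ff 60.00071887392551
lifted grip mm 46.00734127241679 F [ 0.1 -0.2 -8.6] clock 9.3667
touch True z 0.021 want 0.0205 F [-1.   0.3  5.7]
clock 14.0583
steel_flange_center (array([ 0.6218, -0.124 ]), 0.97, 0.74, array([282., 184.])) clock 14.5083
copper_ring_center (array([ 0.5203, -0.398 ]), 0.9, 0.56, array([281., 184.])) clock 16.8917
```

```bash
ls pics
```

```text
both0.png
c1.png
p1.png
pc1.png
side0.png
top0.png
w1.png
w12.png
w2.png
```

View pics/pc1.png

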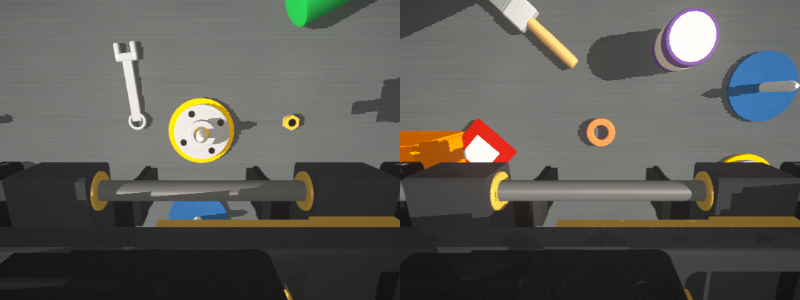

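Flange is seated flat over the yellow post at (200,130). The copper ring at (600,132) is clear of its neighbours.

```bash
python3 - <<'E'
from h import *
c=(.5200,-.3976); t=(.6220,-.1236)
pick(c,.003,best_yaw((*c,.1),0))
if place(t,.043,best_yaw((*t,.1),0)):
    look("copper_ring_center",t,yaw=0,z0=.040,save="pics/p2.png")
    f,r,y=look("steel_stub_center",(.5217,.4035),yaw=53,save="pics/c2.png")
    a=[cv2.resize(cv2.imread(p),(400,300)) for p in("pics/p2.png","pics/c2.png")]
    cv2.imwrite("pics/pc2.png",np.hstack(a))
E
```

```text
grip mm 50.53610998402049 hit False ff 60.00117838382721
lifted grip mm 50.582977259609216 F [-0.5 -0.3 -1.9] clock 20.75
touch True z 0.0437 want 0.043 F [-0.5  0.   3.4]
clock 26.3583
copper_ring_center (array([ 0.6216, -0.1243]), 0.9, 0.76, array([282., 189.])) clock 26.8083
steel_stub_center (array([0.522 , 0.4023]), 0.95, 0.88, array([282., 188.])) clock 29.4917
```

View pics/pc2.png

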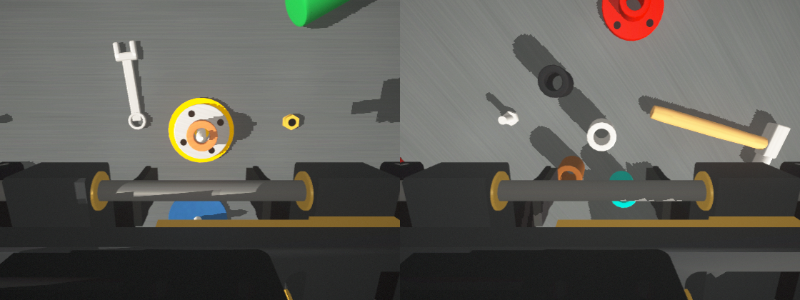

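The ring sits centred on the neck at (202,135). The white steel stub at (601,137) is clear along the horizontal closing line.

```bash
python3 - <<'E'
from h import *
c=(.5220,.4025); t=(.6217,-.1240)
pick(c,.028,best_yaw((*c,.1),53),open_=.72,zup=.2)
if place(t,.082,best_yaw((*t,.1),0),zup=.2):
    look("steel_stub_center",t,yaw=0,z=.28,z0=.054,save="pics/p3.png")
    f,r,y=look("blue_stand",(.4405,-.1152),yaw=0,save="pics/b.png")
    f,r,y=look("red_flange_center",(.359,.271),yaw=0,save="pics/c3.png")
    a=[cv2.resize(cv2.imread(p),(400,300)) for p in("pics/p3.png","pics/c3.png")]
    cv2.imwrite("pics/pc3.png",np.hstack(a))
E
```

```text
grip mm 46.56684399567178 hit False ff 59.99962135363603
lifted grip mm 46.5886925051991 F [ 0.2 -0.  -4.7] clock 33.1833
touch True z 0.0827 want 0.082 F [0.  0.2 5.1]
clock 38.8667
steel_stub_center (array([ 0.6212, -0.125 ]), 0.97, 0.6, array([283., 191.])) clock 39.3833
blue_stand (array([ 0.4413, -0.116 ]), 0.99, 0.64, array([282., 181.])) clock 40.25
red_flange_center (array([0.3603, 0.27  ]), 0.98, 0.61, array([282., 182.])) clock 41.8167
```

View pics/pc3.png

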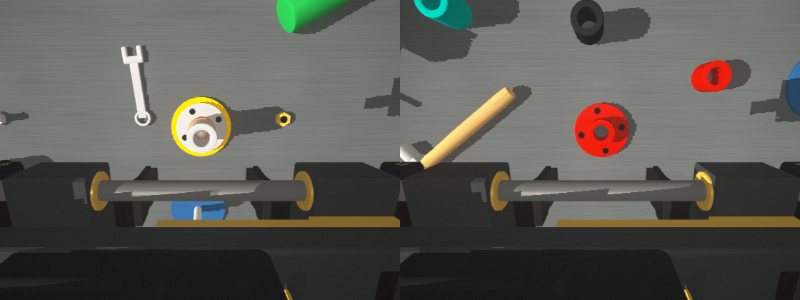

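The yellow stack is complete. The red flange at (601,130) is clear.

```bash
python3 - <<'E'
from h import *
c=(.3602,.2702); t=(.4412,-.1158)
pick(c,.0125,best_yaw((*c,.1),0))
if place(t,.0205,best_yaw((*t,.1),0)):
    f,r,_=look("red_flange_center",t,yaw=0,z0=.008,save="pics/p4.png")
    f,r,_=look("red_stub_center",(.4520,.0893),yaw=0,save="pics/c4.png")
    a=[cv2.resize(cv2.imread(p),(400,300)) for p in("pics/p4.png","pics/c4.png")]
    cv2.imwrite("pics/pc4.png",np.hstack(a))
E
```

```text
grip mm 46.12820196973957 hit False ff 60.001242058351636
lifted grip mm 46.36429676314121 F [ 0.2  0.6 -7.9] clock 45.5667
touch True z 0.0209 want 0.0205 F [-1.  -0.4  3.6]
clock 50.7583
red_flange_center (array([ 0.4411, -0.1168]), 0.96, 0.6, array([283., 183.])) clock 51.2083
red_stub_center (array([0.4525, 0.0891]), 0.9, 0.93, array([281., 185.])) clock 52.1417
```

View pics/pc4.png

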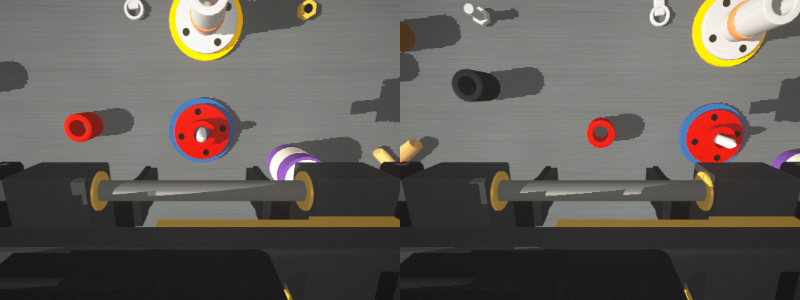

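The red flange is seated over the blue post at (201,130). The red stub at (601,133) is clear.

```bash
python3 - <<'E'
from h import *
c=(.4524,.0892); t=(.4412,-.1165)
pick(c,.018,best_yaw((*c,.1),0))
if place(t,.058,best_yaw((*t,.1),0)):
    look("red_stub_center",t,yaw=0,z=.26,z0=.040)
    env.goto([.45,.3,.3],[180,0,best_yaw((.45,.3,.3),0)])
    env.gripper_to(1.0)
    a=env.grab_frame("side"); print(locate(a,"paint_tin_center",(.379,-.276)))
    b=env.grab_frame("top")
    cv2.imwrite("pics/fin.png",np.hstack([cv2.resize(a["image"][170:400,190:430],(400,383)),cv2.resize(b["image"][130:300,270:440],(383,383))]))
E
```

```text
grip mm 47.170559786738885 hit False ff 59.99902270239545
lifted grip mm 47.44273999757898 F [ 0.3  0.4 -4. ] clock 55.8083
touch True z 0.0585 want 0.058 F [-1.5 -0.2  4.1]
clock 59.8
red_stub_center (array([ 0.4406, -0.1175]), 0.93, 0.86, array([283., 189.])) clock 60.3167
(array([ 0.37955747, -0.27699863]), 0.9399729897389414, 0.75, array([270.1937387 , 317.93224855]))
```

View pics/fin.png

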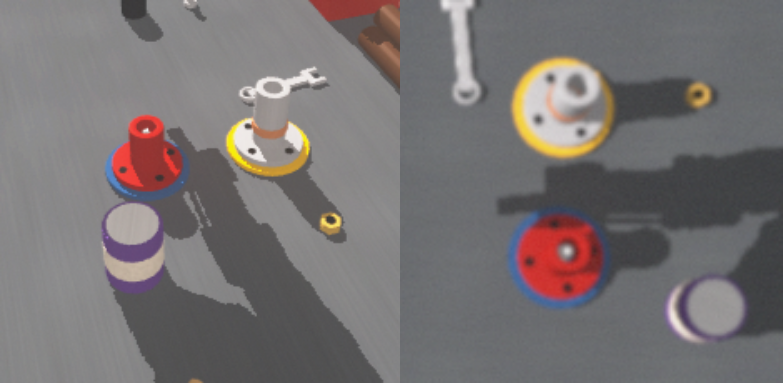

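Both stacks stand upright, at (270,120) and (147,150) in the side crop, and the tin at (133,245) hasn't moved.

```bash
python3 -c "
from workcell import env
print(env.close_job())"
```

```text
the job is handed in; nothing more can be done
None
```

I stacked all five parts on the yellow and blue stands in the order asked, left the paint tin where it was, and handed the job in at about 62 s of the 128 s allowed; the system gave no verdict.

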